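# Engrave the blank on the mat

## Task

First lay the wooden blank that is on the rubber mat flat in the middle of the engraving machine's bed and let go of it. Then turn the machine's selector until it clicks in at the mark with that blank's shape, and only then press the start button fully down and release it. Leave the two blanks in the stock tray and everything else on the bench where they are.

Things in the scene. Friction and masses are not known exactly. Their poses are not given: they have to be found in the camera images.
- blank_round: plain wooden blank, a disc 64 mm in diameter and 20 thick, 50 g nominal. Origin: centre of its underside; z up. Like the other two blanks it is pinched from above across its rim.
- blank_oblong: plain wooden blank, 100 mm long (its x) by 50 wide (its y) by 20 thick, 80 g nominal. Origin: centre of its underside. Pinch it across the width, along its y.
- blank_square: plain wooden blank, 60 x 60 mm, 20 thick, 50 g nominal. Origin: centre of its underside; x and y square to its sides.
- mat: black rubber work mat fixed on the bench, 240 (its x) x 130 (its y) x 5 mm thick; the blank to be engraved lies on it, near the point 45 mm towards -x from the middle. Origin: centre of its underside.
- tray: open wooden stock tray fixed on the bench, 250 (its x) x 125 (its y) x 30 mm high, walls and floor 5 mm, one dividing wall across the middle: the other two blanks lie in its two bays. Origin: centre of its underside.
- machine: fixed benchtop engraving machine; base plate 240 (its x) x 480 (its y) x 30 mm; on its left (+y) the bed between two rails, with a gantry (top 165 mm) behind, its parked head's front face at x = 63 mm; on its right the sloping control box. Origin: on the underside, 15 mm left of the base plate's middle; x away from the robot at yaw 0, z up
- bed_mid (a point): centre of the bed's top surface, 34 mm above the bench; the clear flat bed is 160 (x) x 160 (y) mm, between rails that rise 36 mm above it. Axes as the machine's.
- panel: sloping face of the control box, 240 (up the slope) x 260 mm, leaning 26 degrees towards the robot; box 50 mm thick. Origin: centre of the face; z out of the face, square to it; x up the slope; y to the left. Selector axis at x = -12, y = 45 mm; start button at x = -30, y = -85 mm. Six white marks stand round the selector 40 degrees apart
- dial_grip (a point): on the selector's axis at gripping height, 35 mm out of the face. Selector: black round skirt 64 mm in diameter (top 14 mm out of the face) and on it an aluminium bar 56 mm long, 16 wide, 14 to 50 mm out of the face, pinched across its 16 mm; a black line on top and a pointed nose (37 mm from the axis) show the pointing end. Turns about the panel's z
- dial (a joint): selector angle, rad, growing clockwise seen from outside the face. Sprung detents, snapping to the nearest when let go (about 0.1 N m to pass): 0 = disc, 0.698 = oblong, 1.396 and 2.094 = plain idle ticks, 2.793 = square, 3.491 = triangle (no such blank here); end stops just past the ends. Starts on an idle tick. At value v the pointing end stands 1.745 - v counter-clockwise from the panel's x
- start (a joint): travel of the start button, m: 0 up, 0.008 fully down; sprung, about 1.5 N to begin and 5 N to reach the bottom.
- start_top (a point): centre of the top of the start button's cap: black round cap 40 mm in diameter in a steel collar 56 mm across (12 mm high), the cap's top 24 mm out of the sloping face when up. It is pushed straight into the face.
- spray_can: bystander to leave alone: tall spray can, 48 mm across, 190 tall, standing between the mat and the machine. Origin: centre of its underside
- ink_pot: bystander to leave alone: ink pot, 40 mm across, 55 tall, standing on the back part of the mat. Origin: centre of its underside
- brush_tub: bystander to leave alone: tub of brushes, 75 mm across, 100 tall (brushes to 165). Origin: centre of its underside
- tape_roll: bystander to leave alone: roll of tape lying flat, 100 mm across, 25 high. Origin: centre of its underside
- tin: bystander to leave alone: open steel tin, 70 mm across, 50 tall. Origin: centre of its underside
- screwdriver: bystander to leave alone: screwdriver, 190 mm long, lying. Origin: middle of its length, on the bench
Not all that is in view belongs to the job. What is shaped like the blank_oblong but pink or yellow is not meant. What is shaped like the blank_round but pink is not meant.

How it is judged:
By the outcome, as a careful person would: the job done as asked, in the order asked, and still so for the second after the job is handed in, with the robot touching nothing.
It also fails if it takes over 58 s, if anything falls off the work surface, if the arm or the gripper's body presses on something with over 40 N, if the wrist force passes 120 N, or if a joint passes its speed limit or range.

## Robot

A 6-joint arm with a two-finger parallel gripper is mounted at the origin on the work surface. World frame = base frame: x ahead of the robot, y to its left, z up, the work surface at z = 0. Lengths are in m, angles in rad, forces in N, time in s.
With the tool pointing down it reaches from about 0.35 to 0.975 m from the base axis. Payload 4.9 kg.
Tool frame: the origin (TCP) lies at the very end of the fingers, on their centre line; the grasp point (between the pads) lies ctrl.grip_point_offset behind it (ctrl.grip_point_offset is the distance from the TCP to the grasp point, in m); z points along the fingers, y is the direction in which the jaws open and shut (so a half turn about z gives the same grasp; the last joint's range is limited). The gripper opens to 85 mm and grips with 20 to 120 N. Pads are 22 mm wide; open, the fingers measure 114 mm over their backs; the gripper's body (76 mm by 85 mm) begins 54 mm behind the grasp point. The pads swing forward as they close: fully open they stand 13 mm farther back than shut.
Start: joints at [-1.44, 0.053, 1.613, -0, 1.476, -0.119], TCP at [0.155, -0.606, 0.231] pointing down, gripper open.
Joint ranges: [-3.01, 3.01], [-1.01, 2.22], [0.06, 2.58], [-1.02, 4.17], [0.09, 2.62], [-3.14, 3.14]. Speed limits (rad/s): [2.57, 2.57, 3.14, 3.14, 3.14, 3.14].

## Interface

Orientations are given as a rotation vector (axis times angle).
In Python, from station import ctrl gives the robot as it stands. The module is installed in compiled form; this text tells all that it offers.
- The arm moves only by the shell command python3 -m creep 'ROWS' [FORCE]. ROWS is JSON, a list of rows, each a list of 5 numbers: the closure in counts, from 0 (fully open) to 255 (shut), then the shift along the tool's x, y, z in mm, then the turn about the tool's z in rad. A call has 1 to 12 rows; each row is the pose to reach, as a shift and turn from the pose commanded when the call began, along the tool's axes at that moment; what a row does not reach only later rows make up. A row lasts 1/12 s, in which the tool goes at most 41.7 mm and 7.16 degrees, less where a joint would pass 70% of its speed; a pose out of reach is approached as far as the arm can. A call with a gripper value outside its range is refused whole. The fingers move at their own pace and stop on an object; FORCE is the grip in N (left out, the last holds). Time passes only in rows, so rows that repeat a pose let the fingers close. It gives the time, the measured TCP pose, the force and the opening at its end, in the units of the state.
- ctrl.get_obs(): the state, without advancing time (a new reading comes with each control period).
- ctrl.get_image(name): name is "scene" or "top" or "wrist"; returns the picture (384x512x3 uint8, red, green, blue); there is no depth.
- ctrl.calibration(name): a dict with "fx", "fy", "cx", "cy" (pixels), "R" (3x3) and "t" (3): a world point X has camera coordinates R X + t. Camera axes: x right, y down, z forward; pixel columns grow to the right and rows downward; lengths in m; the calibration is good to about 2 mm. A picture is of the moment at which its call begins: read the wrist's pose just before it. calibration takes no time and is no camera call; for the wrist camera it gives the pose at the moment of the call.
- ctrl.finish_job(): hands the job in, once; it reports no verdict.
Trained networks look in the newest picture that a camera, given by its name, has taken for a name from the list of things; names that differ only in an ending like _2 or _b are one class to them, and where a whole thing is asked for, a point or a joint stands for the part that bears it (a point fixed in the world has none). Each returns a list of dicts, best first, with "conf" (0 to 1); they miss things now and then, are a little off and sometimes report something else, mostly with a low value. They report only what shows in the picture. A call takes as long as a camera call. They do not tell look-alikes from the thing itself.
- ctrl.boxes_of(camera, label): "rect" ([left, top, width, height] in pixels, round what is visible of it).
- ctrl.outline_of(camera, label): "mask" (384x512 bool, what is visible of it) and "rect" ([left, top, width, height] in pixels, round what is visible of it).
The state is a dict: "t": time; "q": joint angles; "dq": joint speeds; "effort": joint torques, N m; "tool_pos": TCP position; "tool_rot": TCP orientation; "contact_force": force on the tool from outside, world axes, zero at the start; "wrist_torque": the same for the moment, N m; "opening": finger opening in m.
Only numpy, scipy, OpenCV 4.12 (cv2) and the standard library are available. Lean on these libraries where they do the work, as an engineer would, in place of code of your own. Each camera call takes 0.05 s, during which the arm holds its last target. There are 200 camera calls.

## Working session

There is one attempt and no reset: what is moved stays moved. The work goes in short steps, Python scripts to look and compute and a shell command to move; the robot and the scene stay as the last step left them, time stands still between calls to the robot, and variables do not carry over. Pictures are saved under pics/ and viewed, about 8 in all and at most 12, crops included, and the job is handed in when it is done.

```bash
mkdir -p pics; python3 - <<'E'
from station import ctrl
import cv2,numpy as np
print(ctrl.get_obs(), ctrl.grip_point_offset)
for n in ["scene","top"]:
    im=ctrl.get_image(n); cv2.imwrite(f"pics/{n}0.png",cv2.resize(im[:,:,::-1],(800,600),interpolation=cv2.INTER_CUBIC))
    c=ctrl.calibration(n); R=np.array(c["R"]);t=np.array(c["t"])
    print(n,c["fx"],c["fy"],c["cx"],c["cy"],(-R.T@t).round(3),R.round(3).tolist())
    for l in ["blank_round","blank_oblong","blank_square","mat","tray","machine","panel","dial","start","spray_can","ink_pot","brush_tub","tape_roll","tin"]:
        print(l,[(round(d["conf"],2),[round(float(v)) for v in d["rect"]]) for d in ctrl.boxes_of(n,l)][:4])
print(ctrl.get_obs()["t"])
E
```

```text
{'t': 0.0, 'q': array([-1.44000559e+00,  5.33660245e-02,  1.61429003e+00, -1.62713537e-05,
        1.47596458e+00, -1.19010809e-01]), 'dq': array([-0.00018721, -0.00044634,  0.00077006, -0.00047803, -0.0006851 ,
        0.00126617]), 'effort': array([ 2.10909377e-03, -3.93682981e+01, -3.70174456e+01, -3.07153812e-05,
        7.13113637e-03,  2.92132905e-07]), 'tool_pos': array([ 0.15441633, -0.60499242,  0.23005969]), 'tool_rot': array([-3.11510739e+00, -3.91117724e-01,  4.41754111e-05]), 'contact_force': array([-0.44500662, -0.44579598,  0.54955286]), 'wrist_torque': array([-0.00846718, -0.01495827, -0.02106322]), 'opening': 0.08547183741415049} 0.0187
scene 440.95161142938366 440.95161142938366 253.5394857080371 197.701978059665 [1.168 0.521 1.142] [[-0.609, 0.793, -0.018], [0.631, 0.471, -0.617], [-0.481, -0.387, -0.787]]
blank_round [(0.77, [124, 150, 16, 18]), (0.77, [107, 185, 18, 16]), (0.74, [186, 116, 14, 11])]
blank_oblong [(0.93, [392, 281, 38, 37]), (0.8, [393, 230, 32, 35]), (0.69, [259, 163, 30, 26]), (0.63, [342, 257, 28, 38])]
blank_square [(0.52, [145, 131, 20, 17])]
[... 921 characters left out ...]
2, 27])]
blank_square [(0.92, [410, 188, 15, 22])]
mat [(0.89, [139, 141, 42, 71])]
tray [(0.75, [389, 134, 52, 88]), (0.47, [159, 144, 10, 17]), (0.39, [409, 187, 18, 18])]
machine [(0.88, [218, 113, 153, 97]), (0.59, [137, 140, 43, 72])]
panel [(0.9, [284, 114, 87, 85])]
dial [(0.7, [299, 151, 25, 24]), (0.42, [350, 161, 12, 15])]
start [(0.56, [350, 161, 12, 14]), (0.36, [407, 187, 21, 21])]
spray_can [(0.84, [187, 132, 26, 29])]
ink_pot [(0.71, [156, 144, 14, 17])]
brush_tub [(0.92, [213, 218, 26, 26]), (0.46, [151, 174, 20, 33]), (0.43, [138, 141, 43, 73])]
tape_roll [(0.72, [267, 218, 28, 34])]
tin [(0.66, [156, 244, 29, 25]), (0.54, [158, 143, 11, 15]), (0.43, [283, 118, 88, 79])]
1.5
```

View top.

View pics/top0.png

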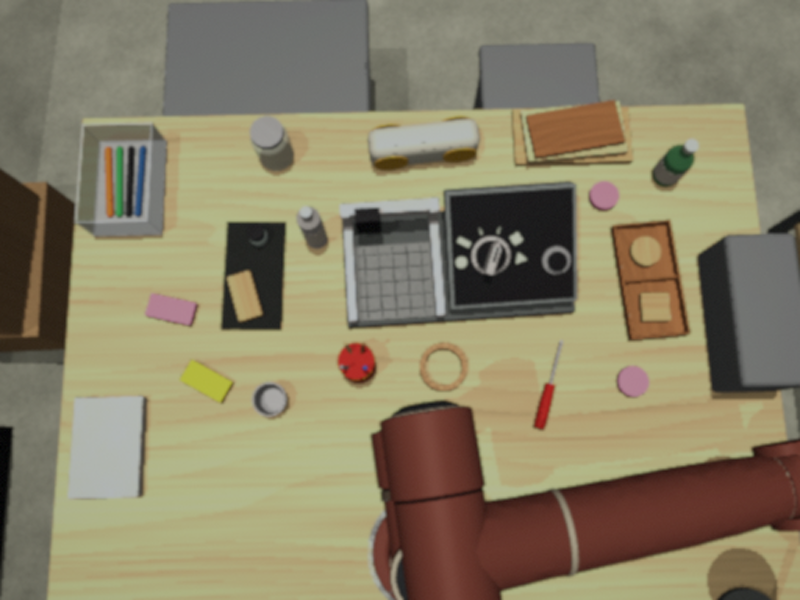

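View pics/scene0.png

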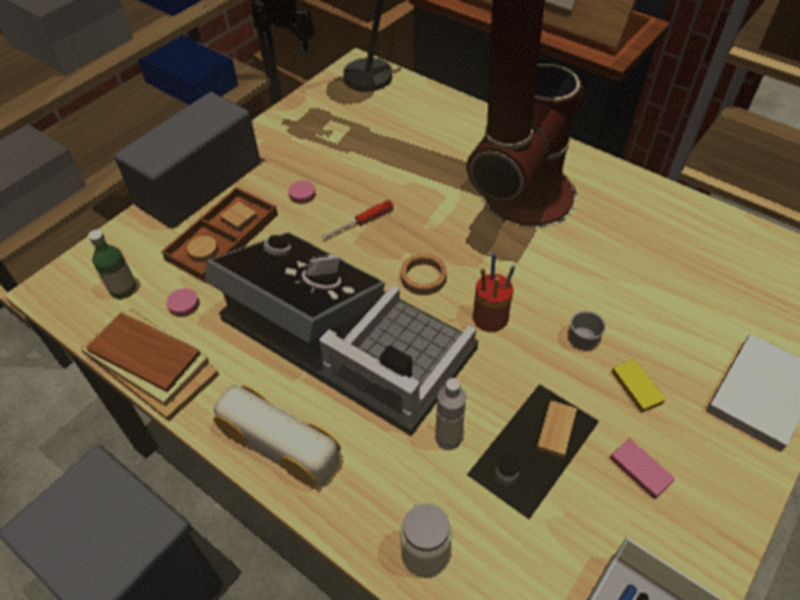

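```bash
cat > h.py <<'E'
from station import ctrl
import numpy as np, cv2
from scipy.optimize import minimize
from scipy.spatial.transform import Rotation as Ro
def cal(n):
    c=ctrl.calibration(n); return np.array([[c["fx"],0,c["cx"]],[0,c["fy"],c["cy"]],[0,0,1]]),np.array(c["R"]),np.array(c["t"])
def proj(C,P):
    K,R,t=C; p=(K@(R@np.atleast_2d(P).T+t[:,None])).T; return p[:,:2]/p[:,2:]
def back(C,uv,z):
    K,R,t=C; d=R.T@np.linalg.inv(K)@np.array([uv[0],uv[1],1.]); o=-R.T@t; return o+d*(z-o[2])/d[2]
def box(l,w,z0,z1): return np.array([[x,y,z] for x in(-l/2,l/2) for y in(-w/2,w/2) for z in(z0,z1)])
def hullmask(uv):
    m=np.zeros((384*4,512*4),np.uint8); h=cv2.convexHull((uv*4+1.5).round().astype(np.int32)); cv2.fillConvexPoly(m,h,1)
    return cv2.resize(m.astype(np.float32),(512,384),interpolation=cv2.INTER_AREA)
def fit(views,pts,x0,steps):   # pts(x)->world points; views: [(C,mask)]
    def cost(x):
        s=0
        for C,m in views:
            a=hullmask(proj(C,pts(x))); s+=1-np.minimum(a,m).sum()/np.maximum(a,m).sum()
        return s
    S=np.vstack([x0]+[np.array(x0)+np.eye(len(x0))[i]*steps[i] for i in range(len(x0))])
    r=minimize(cost,x0,method="Nelder-Mead",options=dict(initial_simplex=S,xatol=1e-4,fatol=1e-4,maxiter=600)); return r.x,r.fun/len(views)
def yawpts(B): return lambda x: B@Ro.from_euler("z",x[2]).as_matrix().T+[x[0],x[1],0]
def mask(n,l,near,C=None):
    b=[d for d in ctrl.outline_of(n,l)]
    def dist(d): r=d["rect"]; return np.hypot(r[0]+r[2]/2-near[0],r[1]+r[3]/2-near[1])
    b=sorted(b,key=dist)
    print(n,l,[(round(d["conf"],2),round(dist(d))) for d in b][:2]); return b[0]["mask"].astype(np.float32) if b else None
E
python3 - <<'E'
from h import *
T,S=cal("top"),cal("scene")
ob=[(T,mask("top","blank_oblong",(157,190))),(S,mask("scene","blank_oblong",(356,274)))]
mt=[(T,mask("top","mat",(160,176))),(S,mask("scene","mat",(344,288)))]
pn=[(T,mask("top","panel",(327,157))),(S,mask("scene","panel",(188,185)))]
g=back(T,(157,190),.025); print(g)
print("oblong",fit(ob,yawpts(box(.1,.05,.005,.025)),[g[0],g[1],.2],[.01,.01,.1]))
for i in (0,1): print(" one",fit(ob[i:i+1],yawpts(box(.1,.05,.005,.025)),[g[0],g[1],.2],[.01,.01,.1]))
g=back(T,(160,176),.005)
print("mat",fit(mt,yawpts(box(.24,.13,0,.005)),[g[0],g[1],0.0],[.01,.01,.1]))
# panel: face 240x260 tilted
Rt=Ro.from_euler("y",-26,degrees=True).as_matrix()
F=box(.24,.26,-.05,0)@Rt.T
P=lambda x: F@Ro.from_euler("z",x[3]).as_matrix().T+[x[0],x[1],x[2]]
g=back(T,(327,157),.1)
print("panel",fit(pn,P,[g[0],g[1],.12,0.03],[.02,.02,.03,.1]))
def corner(z,pts):
    for p in pts: print(p,back(T,np.array(p)/1.5625,z).round(3))
print("bed rails/plate corners from picture:"); corner(.07,[(345,215),(434,210),(442,318),(350,324)])
print("dial skirt"); corner(.13,[(491,256),(557,261)])
for l in ["blank_round","blank_square"]: pass
for nm,uv,z in [("spray",(200,146),.1),("ink",(163,152),.03)]: print(nm,back(T,uv,z).round(3))
np.savez("m0.npz",pT=pn[0][1],pS=pn[1][1])
E
```

```text
top blank_oblong [(0.85, 0), (0.92, 48)]
scene blank_oblong [(0.86, 2), (0.69, 59)]
top mat [(0.96, 1), (0.37, 51)]
scene mat [(0.73, 3), (0.65, 59)]
top panel [(0.85, 1), (0.27, 31)]
scene panel [(0.89, 1), (0.48, 62)]
[0.52131909 0.36344315 0.025     ]
oblong (array([0.52396129, 0.36901959, 0.27112688]), np.float64(0.07071623206138611))
 one (array([0.52398022, 0.36896981, 0.27457621]), np.float64(0.05993354320526123))
 one (array([0.52187471, 0.36806578, 0.28754185]), np.float64(0.07564175128936768))
mat (array([ 0.5733585 ,  0.35351885, -0.02792455]), np.float64(0.2779141068458557))
panel (array([ 0.58769063, -0.18727715,  0.13144648,  0.06528466]), np.float64(0.03524026274681091))
bed rails/plate corners from picture:
(345, 215) [0.683 0.149 0.07 ]
(434, 210) [ 0.69  -0.037  0.07 ]
(442, 318) [ 0.459 -0.047  0.07 ]
(350, 324) [0.451 0.14  0.07 ]
dial skirt
(491, 256) [ 0.572 -0.145  0.13 ]
(557, 261) [ 0.559 -0.276  0.13 ]
spray [0.646 0.214 0.1  ]
ink [0.649 0.345 0.03 ]
```

```bash
cat > rel.py <<'E'
import sys
from h import *
# usage: rel.py x y z yaw(of tool x)  -> shift in tool axes mm + turn about tool z ; only from measured pose
o=ctrl.get_obs(); R=Ro.from_rotvec(o["tool_rot"]).as_matrix()
x,y,z,yw=map(float,sys.argv[1:5])
d=R.T@(np.array([x,y,z])-o["tool_pos"])*1000
cur=np.arctan2(R[1,0],R[0,0]); print("shift",d.round(1),"turn",round(float(-((yw-cur+np.pi)%(2*np.pi)-np.pi)),3),"cur",o["tool_pos"].round(4),round(cur,3),"q",o["q"].round(2),"t",round(o["t"],2),"F",o["contact_force"].round(1),"op",round(o["opening"],4))
E
python3 rel.py .47 -.16 .40 .25; python3 rel.py .524 .369 .25 .27
python3 - <<'E'
from h import *
C=cal("wrist"); o=ctrl.get_obs(); R=Ro.from_rotvec(o["tool_rot"]).as_matrix()
print("cam in tool",R.T@((-C[1].T@C[2])-o["tool_pos"]),"view dir tool",R.T@C[1][2],C[0])
E
```

```text
shift [ 415.9 -353.7 -168.7] turn -0.0 cur [ 0.1545 -0.6056  0.2313] 0.25 q [-1.44  0.05  1.61 -0.    1.48 -0.12] t 1.8 F [-0.   1.2 -0.4] op 0.0857
shift [ 599.  -853.   -18.7] turn -0.02 cur [ 0.1545 -0.6056  0.2313] 0.25 q [-1.44  0.05  1.61 -0.    1.48 -0.12] t 1.8 F [-0.   1.2 -0.4] op 0.0857
cam in tool [ 0.0711663  -0.00029233 -0.142382  ] view dir tool [-2.73181289e-01  3.81163917e-04  9.61962493e-01] [[290.59480679   0.         259.12957396]
 [  0.         290.59480679 192.38267994]
 [  0.           0.           1.        ]]
```

```bash
python3 -m creep '[[0,40,-28,-40,0],[0,80,-60,-80,0],[0,116,-94,-100,0],[0,150,-128,-120,0],[0,180,-156,-140,0],[0,210,-184,-160,0],[0,240,-212,-168,0],[0,270,-240,-168,0],[0,300,-268,-168,0],[0,330,-296,-168,0],[0,360,-322,-168,0],[0,390,-340,-168,0]]'
python3 - <<'E'
from h import *
im=ctrl.get_image("wrist"); C=cal("wrist"); cv2.imwrite("pics/w1.png",cv2.resize(im[:,:,::-1],(800,600),interpolation=cv2.INTER_CUBIC))
np.savez("w1.npz",K=C[0],R=C[1],t=C[2])
for l in ["dial","start","panel","machine"]: print(l,[(round(d["conf"],2),[round(float(v)) for v in d["rect"]]) for d in ctrl.boxes_of("wrist",l)][:3])
E
python3 rel.py .524 .369 .25 .27
```

```text
t: 2.8
tool_pos: [0.4131, -0.2247, 0.3982]
tool_rot: [3.116, 0.39, 0.002]
contact_force: [1.3, -0.1, 0.7]
opening: 0.0852
dial [(0.93, [203, 0, 53, 61])]
start [(0.73, [310, 44, 28, 36])]
panel [(0.84, [168, 0, 211, 124])]
machine [(0.73, [24, 0, 357, 129])]
shift [ 255.7 -549.5  146.7] turn -0.02 cur [ 0.4125 -0.2267  0.397 ] 0.25 q [-0.66 -0.36  1.71 -0.    1.79  0.66] t 3.05 F [ 0.2 -0.6  0.1] op 0.0855
```

View pics/w1.png

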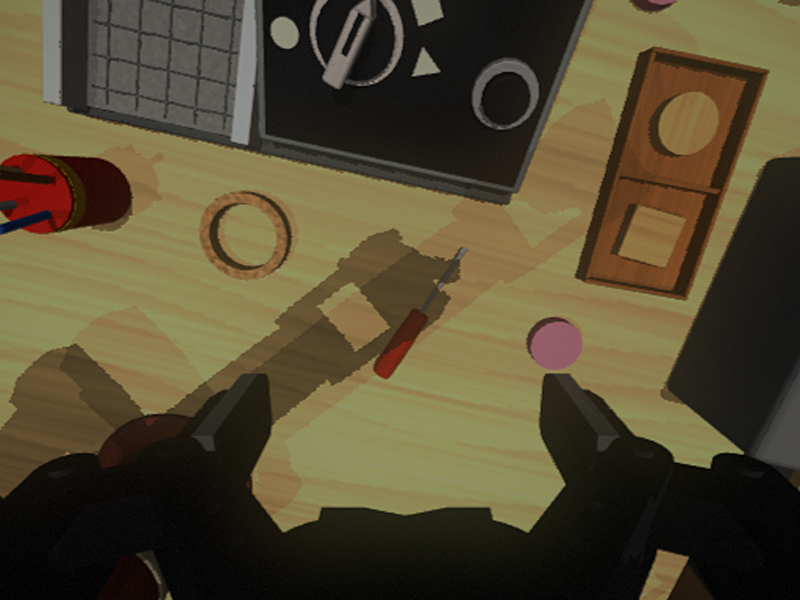

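```bash
python3 -m creep '[[0,18,-36,0,0],[0,36,-72,0,0],[0,54,-108,0,0],[0,70,-144,0,0],[0,84,-180,0,0],[0,98,-216,0,0],[0,112,-252,0,0],[0,126,-288,0,0],[0,140,-324,0,0],[0,154,-360,0,0],[0,168,-396,0,-0.02],[0,180,-430,0,-0.02]]'
python3 -m creep '[[0,10,-20,10,0],[0,20,-40,30,0],[0,30,-60,60,0],[0,40,-80,90,0],[0,50,-100,110,0],[0,50,-100,110,0]]'
python3 - <<'E'
from h import *
im=ctrl.get_image("wrist"); C=cal("wrist"); cv2.imwrite("pics/w2.png",cv2.resize(im[:,:,::-1],(800,600),interpolation=cv2.INTER_CUBIC))
p=proj(C,[.524,.369,.025])[0]; print("pred",p*1.5625)
m=mask("wrist","blank_oblong",p)
f=fit([(C,m)],yawpts(box(.1,.05,.005,.025)),[.524,.369,.27],[.01,.01,.1]); print(f)
# check panel on w1
d=np.load("w1.npz"); W=(d["K"],d["R"],d["t"])
Rm=lambda yw:(Ro.from_euler("z",yw)*Ro.from_euler("y",-26,degrees=True)).as_matrix()
x=[.5877,-.1873,.1314]
for nm,q in dict(dialskirt=(-.012,.045,.014),cap=(-.03,-.085,.024),ll=(-.12,.13,0),lr=(-.12,-.13,0)).items(): print(nm,proj(W,Rm(.065)@q+x)*1.5625)
E
python3 rel.py .524 .369 .25 .27
```

```text
t: 4.05
tool_pos: [0.4815, 0.2347, 0.3967]
tool_rot: [3.113, 0.419, -0.0]
contact_force: [0.7, 0.5, -0.4]
opening: 0.0856
t: 4.55
tool_pos: [0.5012, 0.3438, 0.2794]
tool_rot: [3.11, 0.421, -0.017]
contact_force: [-1.2, -1.1, -1.2]
opening: 0.0854
pred [382.12887529 220.61356886]
wrist blank_oblong [(0.74, 116), (0.78, 124)]
(array([0.524, 0.369, 0.27 ]), np.float64(1.0))
dialskirt [[362.20852445  50.93880363]]
cap [[513.90708012 111.47144197]]
ll [[265.65765823 150.88042075]]
lr [[525.60098242 203.40637351]]
shift [ 27.6 -19.8  35.2] turn -0.002 cur [0.5028 0.3426 0.2853] 0.268 q [ 0.48 -0.01  1.59 -0.    1.57  1.78] t 4.65 F [ 0.6 -0.4  0.8] op 0.0854
```

View pics/w2.png

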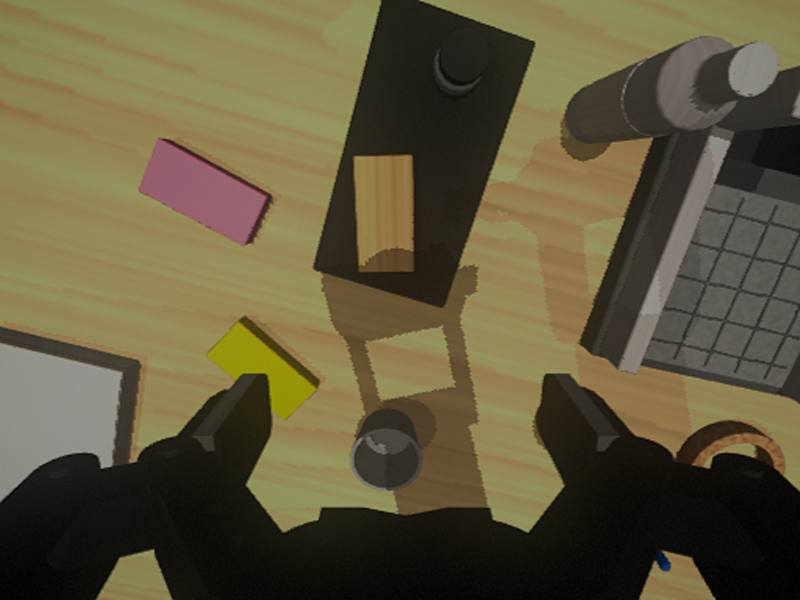

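```bash
python3 - <<'E'
from h import *
C=cal("wrist"); s=1.5625
q=np.array([back(C,np.array(p)/s,.025) for p in [(354,155),(412,154),(414,270),(357,272)]]); print(q.round(4).tolist(),q.mean(0))
a=(q[0]+q[1]-q[2]-q[3]); print("yaw",np.arctan2(a[1],a[0]),np.linalg.norm(a)/2,np.linalg.norm(q[0]-q[1]))
E
python3 rel.py .524 .369 .25 .27
```

```text
[[0.5724, 0.4059, 0.025], [0.5861, 0.3589, 0.025], [0.4903, 0.3304, 0.025], [0.4749, 0.3797, 0.025]] [0.53089534 0.36873514 0.025     ]
yaw 0.27629804825112886 0.10045189671221914 0.048973397151592525
shift [ 27.6 -19.8  35.2] turn -0.002 cur [0.5028 0.3426 0.2853] 0.268 q [ 0.48 -0.01  1.59 -0.    1.57  1.78] t 4.65 F [ 0.6 -0.4  0.8] op 0.0854
```

```bash
python3 -m creep '[[0,10,-8,20,-0.004],[0,20,-15,50,-0.005],[0,30,-19,85,-0.006],[0,30,-19,115,-0.006],[0,30,-19,135,-0.006],[0,30,-19,135,-0.006],[0,30,-19,135,-0.006]]'
cat > obl.py <<'E'
from h import *
import sys
zt=float(sys.argv[1]); g=np.array([float(sys.argv[2]),float(sys.argv[3]),zt])
C=cal("wrist"); im=ctrl.get_image("wrist"); C=cal("wrist")
hsv=cv2.cvtColor(im,cv2.COLOR_RGB2HSV); p=proj(C,g)[0].astype(int); print("seed",p,im[p[1],p[0]],hsv[p[1],p[0]])
m=((hsv[...,2]>70)&(hsv[...,1]>60)).astype(np.uint8)
m=cv2.morphologyEx(m,cv2.MORPH_OPEN,np.ones((3,3)))
n,L=cv2.connectedComponents(m,connectivity=4); k=L[p[1],p[0]]; mm=(L==k).astype(np.float32)
print("area",mm.sum()); cv2.imwrite(sys.argv[4],im[:,:,::-1])
c,_=cv2.findContours((L==k).astype(np.uint8),0,2); r=cv2.boxPoints(cv2.minAreaRect(max(c,key=len)))
q=np.array([back(C,u,zt) for u in r]); print(q.round(4).tolist(),q.mean(0))
print([np.linalg.norm(q[i]-q[i-1]).round(4) for i in range(4)], [np.arctan2(*(q[i]-q[i-1])[1::-1]).round(3) for i in range(4)])
E
python3 obl.py .025 .53 .369 pics/w3.png;python3 rel.py .528 .369 .006 .272
```

```text
t: 5.23
tool_pos: [0.5271, 0.3691, 0.1529]
tool_rot: [3.112, 0.428, 0.0]
contact_force: [0.0, -0.5, 0.5]
opening: 0.0857
seed [260 184] [103  77  43] [ 17 149 103]
area 5214.0
[[0.5703, 0.408, 0.025], [0.5835, 0.361, 0.025], [0.4883, 0.3318, 0.025], [0.4738, 0.3835, 0.025]] [0.52898069 0.37108746 0.025     ]
[np.float64(0.0996), np.float64(0.0488), np.float64(0.0996), np.float64(0.0537)] [np.float64(0.248), np.float64(-1.298), np.float64(-2.844), np.float64(1.844)]
shift [ -0.7   1.  148.9] turn 0.002 cur [0.5279 0.3699 0.1549] 0.274 q [ 0.5   0.15  1.64 -0.    1.35  1.79] t 5.28 F [-0.4  0.3  1.1] op 0.0852
```

View pics/w3.png

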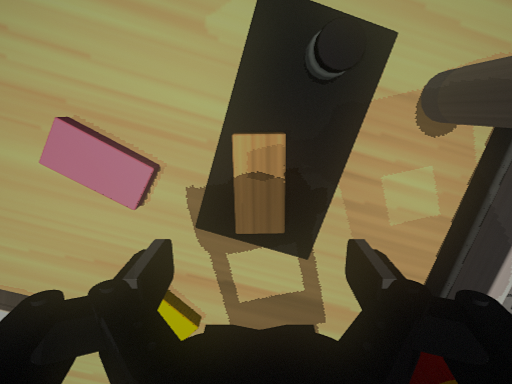

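```bash
python3 -m creep '[[0,1,0,30,0],[0,1,0,65,0],[0,1,0,95,0],[0,1,0,120,0],[0,1,0,136,0],[0,1,0,145,0],[0,1,0,148,0],[0,1,0,148,0],[60,1,0,148,0],[140,1,0,148,0],[255,1,0,148,0],[255,1,0,148,0]]' 40
python3 -m creep '[[255,0,0,0,0],[255,0,0,0,0],[255,0,0,0,0]]'; python3 rel.py .528 .369 .006 .272
```

```text
t: 6.28
tool_pos: [0.5284, 0.3716, 0.0061]
tool_rot: [-3.111, -0.432, -0.005]
contact_force: [-2.0, 0.2, 3.4]
opening: 0.0492
t: 6.53
tool_pos: [0.5284, 0.3716, 0.0061]
tool_rot: [-3.111, -0.432, -0.005]
contact_force: [-0.3, -1.2, 5.7]
opening: 0.0492
shift [-1.   2.4  0.1] turn 0.004 cur [0.5284 0.3716 0.0061] 0.276 q [ 0.5   0.33  1.7  -0.    1.11  1.79] t 6.53 F [-0.3 -1.2  5.7] op 0.0492
```

```bash
python3 -m creep '[[255,0,0,-15,0],[255,0,0,-45,0],[255,0,0,-85,0],[255,0,0,-125,0],[255,0,0,-165,0],[255,0,0,-205,0],[255,0,0,-240,0],[255,-12,25,-265,0.06],[255,-24,60,-274,0.12],[255,-38,98,-274,0.18],[255,-52,136,-274,0.226],[255,-66,174,-274,0.226]]'
python3 -m creep '[[255,-9,38,0,0],[255,-20,76,0,0],[255,-22,100,0,0],[255,-22,110,0,0],[255,-22,110,0,0],[255,-22,110,0,0]]'; python3 - <<'E'
from h import *
im=ctrl.get_image("wrist"); C=cal("wrist"); cv2.imwrite("pics/w4.png",cv2.resize(im[:,:,::-1],(800,600),interpolation=cv2.INTER_CUBIC))
np.savez("w4.npz",K=C[0],R=C[1],t=C[2])
E
python3 rel.py .57 .05 .28 .05
```

```text
t: 7.53
tool_pos: [0.51, 0.184, 0.279]
tool_rot: [-3.141, -0.077, -0.001]
contact_force: [0.9, -0.3, -0.4]
opening: 0.0492
t: 8.03
tool_pos: [0.4944, 0.0748, 0.2783]
tool_rot: [-3.14, -0.077, -0.0]
contact_force: [-0.0, 0.2, -1.0]
opening: 0.0493
shift [74.2 29.1 -1.8] turn 0.0 cur [0.4944 0.0754 0.2782] 0.05 q [ 0.   -0.28  1.84  0.    1.58  1.52] t 8.08 F [-0.1 -0.  -0.5] op 0.0487
```

View pics/w4.png

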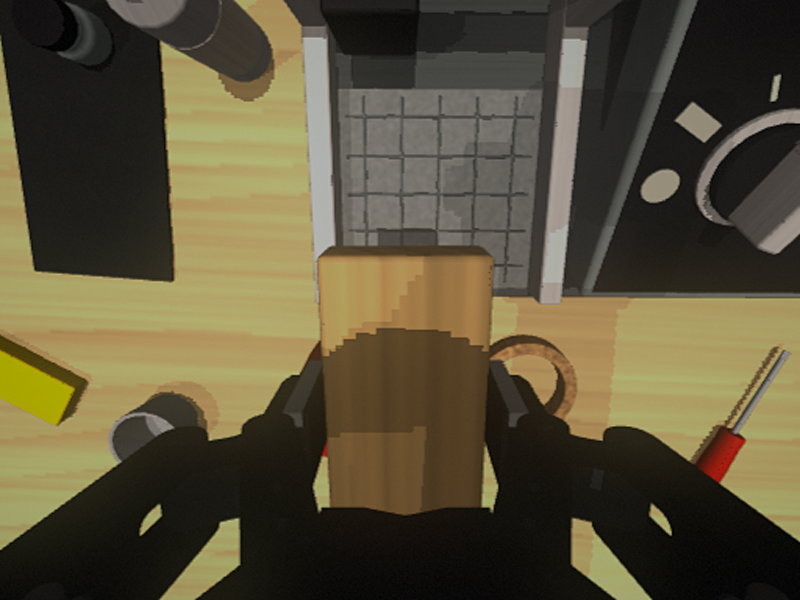

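```bash
python3 - <<'E'
from h import *
d=np.load("w4.npz"); W=(d["K"],d["R"],d["t"])
for n,p,z in [("TL",(340,89),.034),("TR",(545,89),.034),("BR",(535,286),.034),("gridTL",(366,117),.034),("gridTM",(440,117),.034),("gridTR",(516,117),.034),("gBM",(440,231),.034),("g5R",(500,267),.034),("railL top near in",(333,300),.07),("railLfar in",(328,38),.07),("railR near in",(541,302),.07),("railR far in",(562,40),.07),("base front R",(800,296),.03),("base front mid",(505,297),.03)]:
    print(n,back(W,np.array(p)/1.5625,z).round(4))
E
```

```text
TL [0.625  0.1333 0.034 ]
TR [ 0.633  -0.0267  0.034 ]
BR [ 0.4747 -0.0392  0.034 ]
gridTL [0.6056 0.1125 0.034 ]
gridTM [0.6085 0.0538 0.034 ]
gridTR [ 0.6115 -0.0065  0.034 ]
gBM [0.5186 0.0474 0.034 ]
g5R [ 0.4901 -0.0067  0.034 ]
railL top near in [0.4636 0.1323 0.07  ]
railLfar in [0.6514 0.1369 0.07  ]
railR near in [ 0.4703 -0.0346  0.07  ]
railR far in [ 0.6581 -0.0244  0.07  ]
base front R [ 0.4764 -0.2775  0.03  ]
base front mid [ 0.4624 -0.015   0.03  ]
```

```bash
python3 -m creep '[[255,20,12,10,0],[255,40,22,40,0],[255,53,28,75,0],[255,53,28,110,0],[255,53,28,145,0],[255,53,28,175,0],[255,53,28,200,0],[255,53,28,215,0],[255,53,28,225,0],[255,53,28,232,0],[255,53,28,232,0],[255,53,28,232,0]]'; python3 rel.py .549 .05 .0355 .052
```

```text
t: 9.08
tool_pos: [0.5495, 0.0498, 0.0468]
tool_rot: [-3.141, -0.08, -0.002]
contact_force: [-0.1, 0.5, -0.7]
opening: 0.0493
shift [-0.5 -0.3 11.3] turn -0.001 cur [0.5495 0.0498 0.0468] 0.051 q [-0.04  0.07  1.92  0.    1.15  1.48] t 9.08 F [-0.1  0.5 -0.7] op 0.0493
```

Lower the last 11 mm, then look at the force before releasing.

```bash
python3 -m creep '[[255,0,0,4,0],[255,0,0,7,0],[255,0,0,9,0],[255,0,0,10.5,0],[255,0,0,11.3,0],[255,0,0,11.3,0]]'; python3 -m creep '[[120,0,0,0,0],[80,0,0,0,0],[60,0,0,0,0],[40,0,0,0,0],[40,0,0,0,0],[40,0,0,0,0]]'; python3 -m creep '[[40,0,0,-5,0],[20,0,0,-20,0],[0,0,0,-45,0],[0,0,0,-80,0],[0,0,0,-120,0],[0,0,0,-160,0],[0,0,0,-200,0],[0,-20,0,-230,0],[0,-50,0,-240,0],[0,-60,0,-240,0],[0,-60,0,-240,0],[0,-60,0,-240,0]]'
python3 obl.py .054 .549 .050 pics/w5.png; python3 rel.py .549 .05 .3 .052
```

```text
t: 9.58
tool_pos: [0.5489, 0.0491, 0.0352]
tool_rot: [-3.141, -0.078, -0.0]
contact_force: [-1.2, 0.4, 0.3]
opening: 0.049
t: 10.08
tool_pos: [0.5488, 0.0492, 0.0347]
tool_rot: [3.141, 0.078, 0.0]
contact_force: [-0.1, 0.2, -0.6]
opening: 0.0715
t: 11.08
tool_pos: [0.4888, 0.0462, 0.2752]
tool_rot: [3.141, 0.078, 0.002]
contact_force: [0.2, 0.6, -0.6]
opening: 0.0854
seed [258 119] [160 133  78] [ 20 131 160]
area 3519.0
[[0.5955, 0.0766, 0.054], [0.5979, 0.0277, 0.054], [0.4993, 0.0209, 0.054], [0.4967, 0.0737, 0.054]] [0.54736172 0.04972346 0.054     ]
[np.float64(0.0989), np.float64(0.049), np.float64(0.0989), np.float64(0.0529)] [np.float64(0.029), np.float64(-1.522), np.float64(-3.073), np.float64(1.62)]
shift [ 60.2  -0.8 -25.5] turn -0.002 cur [0.4889 0.0462 0.2745] 0.05 q [-0.06 -0.3   1.86  0.    1.58  1.46] t 11.13 F [-0.4 -0.6  0.1] op 0.0854
```

View pics/w5.png

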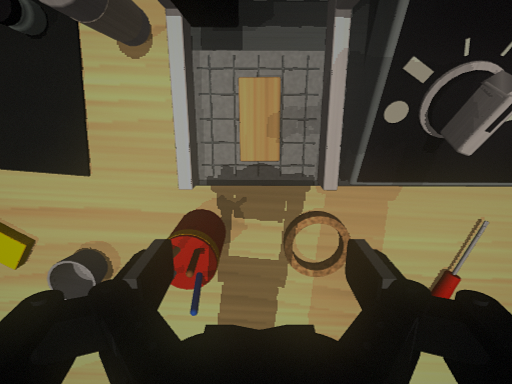

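```bash
python3 -m creep '[[0,0,20,-20,0],[0,0,55,-40,0],[0,0,92,-60,0],[0,-3,130,-60,0],[0,-6,165,-60,0],[0,-10,190,-60,0],[0,-10,205,-60,0],[0,-10,205,-60,0],[0,-10,205,-60,0],[0,-10,205,-60,0]]'
python3 - <<'E'
from h import *
im=ctrl.get_image("wrist"); C=cal("wrist"); cv2.imwrite("pics/w6.png",cv2.resize(im[:,:,::-1],(800,600),interpolation=cv2.INTER_CUBIC))
np.savez("w6.npz",K=C[0],R=C[1],t=C[2])
for l in ["dial","start","panel"]: print(l,[(round(d["conf"],2),[round(float(v)) for v in d["rect"]]) for d in ctrl.boxes_of("wrist",l)][:2])
E
python3 rel.py .57 -.145 .28 .05
```

```text
t: 11.97
tool_pos: [0.4893, -0.1586, 0.3339]
tool_rot: [-3.139, -0.079, 0.002]
contact_force: [-0.2, 0.0, -0.1]
opening: 0.0856
dial [(0.6, [224, 66, 58, 73])]
start [(0.57, [348, 97, 31, 36])]
panel [(0.68, [161, 2, 271, 170]), (0.57, [0, 0, 432, 173])]
shift [81.3 -8.9 54.7] turn 0.001 cur [ 0.4893 -0.1581  0.3347] 0.051 q [-0.46 -0.25  1.73  0.    1.67  1.06] t 12.17 F [0.7 0.1 0.2] op 0.0852
```

View pics/w6.png

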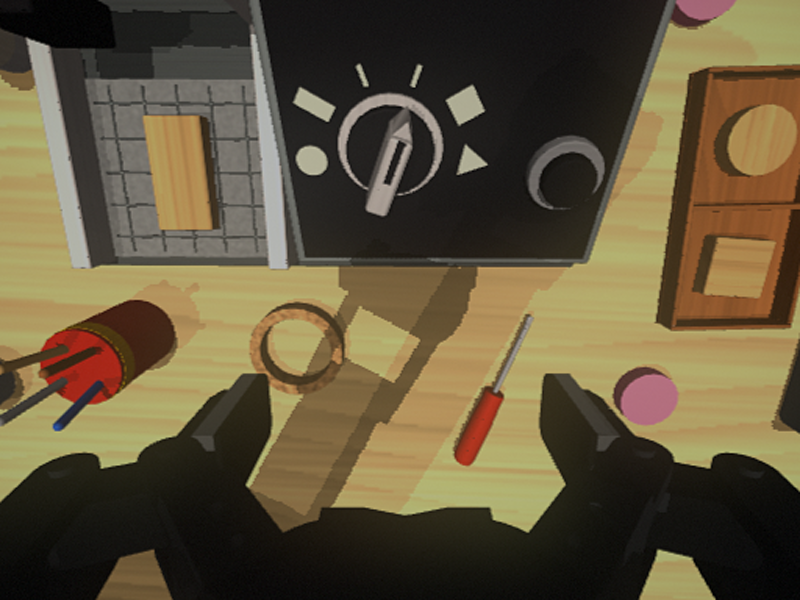

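```bash
python3 - <<'E'
from h import *
from scipy.optimize import least_squares
d=np.load("w6.npz"); W=(d["K"],d["R"],d["t"]); T=cal("top"); s=1.5625
obs=[(W,(-.012,.045,.014),(390.5,148),1),(W,(-.012,.077,.014),(338,148),1),(W,(-.012,.013,.014),(443,148),1),(W,(-.03,-.085,.024),(569,182),1),(W,(-.12,.13,0),(303,261),.7),(W,(-.12,-.13,0),(587,263),.7),
(T,(-.012,.045,.014),(491,256),1),(T,(-.03,-.085,.024),(557,261),1),(T,(.12,.13,0),(447,190),.7),(T,(.12,-.13,0),(575,184),.7)]
Rm=lambda yw:(Ro.from_euler("z",yw)*Ro.from_euler("y",-26,degrees=True)).as_matrix()
def f(x,w=True): return np.concatenate([(proj(C,Rm(x[3])@np.array(q)+x[:3])[0]*s-u)*(k if w else 1) for C,q,u,k in obs])
r=least_squares(f,[.588,-.187,.131,.06],loss="soft_l1",f_scale=3); x=r.x; print(x.round(4)); print(f(x,0).reshape(-1,2).round(1).tolist())
r2=least_squares(lambda y:f([*y,.053]),x[:3],loss="soft_l1",f_scale=3); print("yaw fixed",r2.x.round(4))
for y in (x,[*r2.x,.053]): print("G",(Rm(y[3])@[-.012,.045,.035]+y[:3]).round(4),"start_top",(Rm(y[3])@[-.03,-.085,.024]+y[:3]).round(4))
E
```

```text
[ 0.5936 -0.1879  0.1268  0.0354]
[[0.8, 1.2], [8.6, 0.5], [-7.0, 1.8], [0.9, -0.4], [-5.2, -3.4], [0.2, -1.2], [-0.7, -2.1], [-0.4, -0.8], [-2.6, -1.0], [1.4, -2.2]]
yaw fixed [ 0.5938 -0.1873  0.1263]
G [ 0.5659 -0.1439  0.153 ] start_top [ 0.5592 -0.2742  0.1353]
G [ 0.5654 -0.1437  0.1525] start_top [ 0.5609 -0.2742  0.1347]
```

```bash
python3 - <<'E'
from h import *
from scipy.optimize import least_squares
d=np.load("w6.npz"); W=(d["K"],d["R"],d["t"]); T=cal("top"); s=1.5625
th=np.deg2rad(-20); b=np.array([np.cos(th),np.sin(th)])
tail=(-.012-.028*b[0],.045-.028*b[1],.05)
obs=[(W,(-.012,.045,.001),(390.5,148),1),(W,tail,(379,212),1),(W,(-.03,-.085,.024),(569,182),1),(W,(-.03,-.085,.012),(566,173),.7),(W,(-.12,.13,0),(303,261),.5),(W,(-.12,-.13,0),(587,263),.5),
(T,(-.012,.045,.001),(491,256),1),(T,(-.03,-.085,.024),(557,261),1),(T,(.12,.13,0),(447,190),.7),(T,(.12,-.13,0),(575,184),.7)]
Rm=lambda yw:(Ro.from_euler("z",yw)*Ro.from_euler("y",-26,degrees=True)).as_matrix()
def f(x,w=True): return np.concatenate([(proj(C,Rm(x[3])@np.array(q)+x[:3])[0]*s-u)*(k if w else 1) for C,q,u,k in obs])
r=least_squares(f,[.588,-.187,.131,.06],loss="soft_l1",f_scale=3); x=r.x; print(x.round(4)); print(f(x,0).reshape(-1,2).round(1).tolist())
r2=least_squares(lambda y:f([*y,.053]),x[:3],loss="soft_l1",f_scale=3); print("yaw fixed",r2.x.round(4)); x2=[*r2.x,.053];print(f(x2,0).reshape(-1,2).round(1).tolist())
for y in (x,x2): print("G",(Rm(y[3])@[-.012,.045,.035]+y[:3]).round(4),"start_top",(Rm(y[3])@[-.03,-.085,.024]+y[:3]).round(4))
E
python3 rel.py .562 -.1435 .19 -.296
```

```text
[ 0.5912 -0.1883  0.1227  0.0557]
[[2.1, -1.1], [-0.3, 0.0], [0.2, 0.6], [-1.1, 2.1], [-1.1, 1.3], [1.1, -2.2], [-1.4, -1.2], [-0.2, 0.1], [-3.5, 2.2], [-0.1, -1.5]]
yaw fixed [ 0.5912 -0.1884  0.1227]
[[2.2, -1.2], [-0.4, -0.2], [0.2, 0.9], [-1.1, 2.4], [-1.3, 1.0], [0.9, -1.9], [-1.4, -1.2], [-0.2, 0.2], [-3.3, 2.0], [0.2, -1.3]]
G [ 0.5626 -0.1448  0.1489] start_top [ 0.5585 -0.2752  0.1311]
G [ 0.5627 -0.1448  0.1489] start_top [ 0.5582 -0.2753  0.1312]
shift [ 73.4 -10.8 144.7] turn 0.347 cur [ 0.4893 -0.1581  0.3347] 0.051 q [-0.46 -0.25  1.73  0.    1.67  1.06] t 12.17 F [0.7 0.1 0.2] op 0.0852
```

```bash
python3 -m creep '[[120,25,-3,20,0.1],[120,50,-6,50,0.2],[120,71,-10,80,0.313],[120,71,-10,110,0.313],[120,71,-10,130,0.313],[120,71,-10,145,0.313],[120,71,-10,145,0.313]]' 20; python3 rel.py .560 -.1448 .146 -.262; python3 - <<'E'
from h import *
im=ctrl.get_image("wrist"); C=cal("wrist"); cv2.imwrite("pics/w7.png",im[:,:,::-1]); 
E
```

```text
t: 12.75
tool_pos: [0.5573, -0.1437, 0.185]
tool_rot: [-3.113, 0.41, 0.012]
contact_force: [-0.6, 0.7, 0.2]
opening: 0.0451
shift [ 3.2  0.4 39. ] turn 0.0 cur [ 0.5573 -0.1437  0.185 ] -0.262 q [-0.38 -0.03  1.77  0.    1.4   1.45] t 12.75 F [-0.6  0.7  0.2] op 0.0451
```

View pics/w7.png

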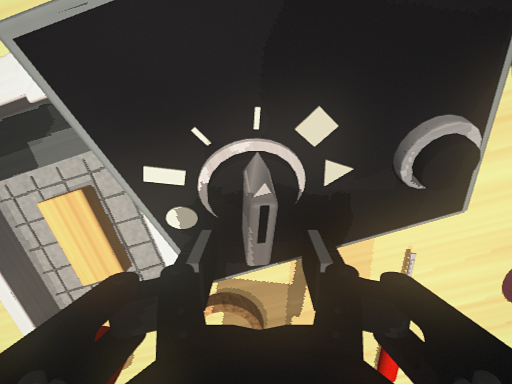

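```bash
python3 -m creep '[[120,1,0,10,0],[120,2,0,22,0],[120,2,0,32,0],[120,2,0,38,0],[120,2,0,38,0],[255,2,0,38,0],[255,2,0,38,0],[255,2,0,38,0],[255,2,0,38,0],[255,2,0,38,0]]' 20; python3 rel.py .560 -.1448 .146 -.262
```

```text
t: 13.63
tool_pos: [0.5619, -0.1453, 0.1524]
tool_rot: [-3.113, 0.412, -0.002]
contact_force: [0.5, 4.8, 0.7]
opening: 0.0181
shift [-2.   0.1  6.4] turn -0.001 cur [ 0.5619 -0.1453  0.1524] -0.263 q [-0.38  0.01  1.79  0.    1.34  1.45] t 13.63 F [0.5 4.8 0.7] op 0.0181
```

```bash
python3 -m creep '[[180,-1,0,0,0],[180,-1,0,3,0],[180,-1,0,6,0],[180,-1,0,6,0],[255,-1,0,6,0],[255,-1,0,6,0],[255,-1,0,6,0]]' 25; python3 -m creep '[[255,0,0,0,-0.08],[255,0,0,0,-0.16],[255,0,0,0,-0.24],[255,0,0,0,-0.32],[255,0,0,0,-0.4],[255,0,0,0,-0.4]]';  python3 rel.py .560 -.1448 .146 -.262
```

```text
t: 14.22
tool_pos: [0.5602, -0.1441, 0.1451]
tool_rot: [-3.111, 0.411, 0.002]
contact_force: [-0.2, 5.9, -0.3]
opening: 0.0183
t: 14.72
tool_pos: [0.5605, -0.1445, 0.1454]
tool_rot: [-3.132, -0.218, -0.001]
contact_force: [1.1, 6.6, 0.2]
opening: 0.0158
shift [-0.6  0.2 -0.6] turn 0.401 cur [ 0.5605 -0.1445  0.1454] 0.139 q [-0.38  0.01  1.8   0.    1.33  1.05] t 14.72 F [1.1 6.6 0.2] op 0.0158
```

```bash
python3 -m creep '[[255,0,0,0,-0.09],[255,0,0,0,-0.18],[255,0,0,0,-0.27],[255,0,0,0,-0.36],[255,0,0,0,-0.45],[255,0,0,0,-0.45]]';  python3 rel.py .560 -.1448 .146 1.054;python3 -m creep '[[255,0,0,0,-0.09],[255,0,0,0,-0.18],[255,0,0,0,-0.27],[255,0,0,0,-0.36],[255,0,0,0,-0.46],[255,0,0,0,-0.46]]';  python3 rel.py .560 -.1448 .146 1.054
```

```text
t: 15.22
tool_pos: [0.5603, -0.1456, 0.1466]
tool_rot: [3.006, 0.909, -0.001]
contact_force: [-7.5, 6.9, 5.2]
opening: 0.0156
shift [ 0.2 -0.9  0.6] turn -0.466 cur [ 0.5603 -0.1456  0.1466] 0.588 q [-0.38  0.01  1.8  -0.    1.33  0.6 ] t 15.22 F [-7.5  6.9  5.2] op 0.0156
t: 15.72
tool_pos: [0.5595, -0.1493, 0.1489]
tool_rot: [2.715, 1.566, -0.01]
contact_force: [-18.7, 2.8, 13.6]
opening: 0.0156
shift [ 4.2 -1.8  2.8] turn -0.008 cur [ 0.5595 -0.1493  0.1489] 1.046 q [-0.38  0.01  1.8  -0.01  1.33  0.14] t 15.72 F [-18.7   2.8  13.6] op 0.0156
```

```bash
python3 -m creep '[[200,0,0,0,0],[170,0,0,0,0],[150,0,0,-1,0],[140,0,0,-3,0],[140,0,0,-12,0],[140,0,0,-28,0],[140,0,0,-50,0],[140,0,0,-75,0],[140,0,0,-100,0],[140,0,0,-120,0],[140,0,0,-120,0],[140,0,0,-120,0]]'; python3 - <<'E'
from h import *
im=ctrl.get_image("wrist"); C=cal("wrist"); cv2.imwrite("pics/w8.png",im[:,:,::-1]); 
E
python3 rel.py .560 -.1448 .28 1.054
```

```text
t: 16.72
tool_pos: [0.5614, -0.146, 0.2678]
tool_rot: [2.718, 1.569, 0.004]
contact_force: [0.2, 0.7, -0.1]
opening: 0.0385
shift [  0.5  -0.9 -14.2] turn -0.007 cur [ 0.5606 -0.1457  0.2658] 1.047 q [-0.38 -0.07  1.68  0.    1.53  0.14] t 16.77 F [ 0.4  0.4 -1.2] op 0.0388
```

View pics/w8.png

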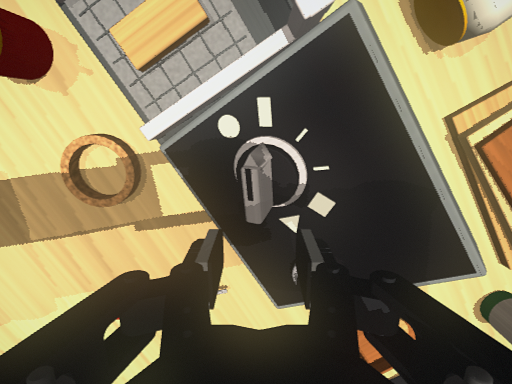

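```bash
python3 -m creep '[[255,-20,10,0,0.11],[255,-45,20,0,0.22],[255,-70,32,0,0.33],[255,-95,44,0,0.44],[255,-118,55,0,0.55],[255,-118,55,15,0.66],[255,-118,55,30,0.77],[255,-118,55,45,0.88],[255,-118,55,60,0.993],[255,-118,55,70,0.993],[255,-118,55,70,0.993],[255,-118,55,70,0.993]]' 40; python3 rel.py .549 -.2752 .14 .054
python3 - <<'E'
from h import *
T=cal("top"); S=cal("scene")
im=ctrl.get_image("wrist"); C=cal("wrist")
Rm=(Ro.from_euler("z",.0545)*Ro.from_euler("y",-26,degrees=True)).as_matrix(); x=[.5912,-.1884,.1227]
im=cv2.resize(im[:,:,::-1],(800,600),interpolation=cv2.INTER_CUBIC)
def P(q): return tuple(int(v) for v in (proj(C,Rm@np.array(q)+x)[0]*1.5625).round())
for a in (20,60,100):
    a=np.deg2rad(a); cv2.circle(im,P((-.012+.037*np.cos(a),.045+.037*np.sin(a),.02)),3,(0,0,255),-1)
for k in range(24):
    a=k*np.pi/12; cv2.circle(im,P((-.03+.02*np.cos(a),-.085+.02*np.sin(a),.024)),1,(0,255,0),-1)
cv2.imwrite("pics/w9.png",im)
E
```

```text
t: 17.77
tool_pos: [0.5483, -0.2749, 0.194]
tool_rot: [-3.139, -0.088, 0.004]
contact_force: [-0.0, -0.7, -0.2]
opening: 0.0
shift [ 0.8  0.4 54. ] turn 0.002 cur [ 0.5483 -0.2749  0.194 ] 0.056 q [-0.59  0.05  1.68  0.    1.42  0.93] t 17.77 F [-0.  -0.7 -0.2] op 0.0
```

View pics/w9.png

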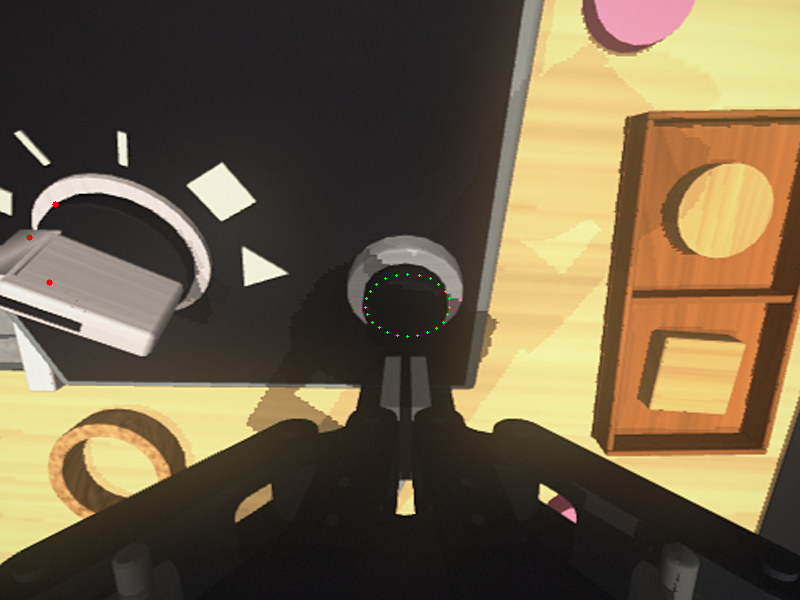

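```bash
python3 -m creep '[[255,0,0,15,0],[255,0,0,33,0],[255,0,0,46,0],[255,0,0,54,0],[255,0,0,54,0],[255,0,0,54,0]]' ; python3 -m creep '[[255,0.9,0,1.8,0],[255,1.8,0,3.6,0],[255,2.7,0,5.4,0],[255,2.7,0,5.4,0]]'; python3 rel.py .549 -.2752 .131 .054;
```

```text
t: 18.32
tool_pos: [0.5491, -0.2755, 0.1418]
tool_rot: [-3.14, -0.085, 0.0]
contact_force: [1.1, -1.3, -0.2]
opening: -0.0
t: 18.65
tool_pos: [0.5526, -0.2759, 0.1375]
tool_rot: [3.139, 0.085, 0.003]
contact_force: [-0.3, -1.1, 2.4]
opening: -0.0002
shift [-3.6 -0.9  6.5] turn -0.0 cur [ 0.5526 -0.2759  0.1375] 0.054 q [-0.58  0.11  1.72  0.    1.32  0.93] t 18.65 F [-0.3 -1.1  2.4] op -0.0002
```

```bash
python3 -m creep '[[255,0.9,0,1.8,0],[255,1.8,0,3.6,0],[255,2.7,0,5.4,0],[255,3.3,0,6.8,0],[255,3.3,0,6.8,0]]'; python3 -m creep '[[255,0.7,0,1.5,0],[255,1.2,0,2.5,0],[255,1.2,0,2.5,0]]';python3 -m creep '[[255,0.7,0,1.5,0],[255,0.7,0,1.5,0],[255,0.7,0,1.5,0]]'
```

```text
t: 19.07
tool_pos: [0.5551, -0.2759, 0.1327]
tool_rot: [3.139, 0.085, -0.001]
contact_force: [-6.6, 2.4, 15.2]
opening: 0.0001
t: 19.32
tool_pos: [0.5555, -0.2759, 0.1324]
tool_rot: [3.139, 0.085, -0.005]
contact_force: [-14.6, 4.1, 25.3]
opening: 0.0002
t: 19.57
tool_pos: [0.5556, -0.276, 0.1322]
tool_rot: [3.139, 0.085, -0.007]
contact_force: [-19.8, 5.5, 31.8]
opening: -0.0002
```

```bash
python3 -m creep '[[255,-3,0,-6,0],[255,-6,0,-12,0],[255,-10,0,-25,0],[255,-10,0,-50,0],[255,-20,0,-85,0],[255,-40,0,-120,0],[255,-60,0,-150,0],[255,-70,-25,-170,0],[255,-70,-60,-180,0],[255,-70,-80,-180,0],[255,-70,-80,-180,0],[255,-70,-80,-180,0]]'; python3 - <<'E'
from h import *
im=ctrl.get_image("wrist"); C=cal("wrist"); im=cv2.resize(im[:,:,::-1],(800,600),interpolation=cv2.INTER_CUBIC)
Rm=(Ro.from_euler("z",.0545)*Ro.from_euler("y",-26,degrees=True)).as_matrix(); x=[.5912,-.1884,.1227]
P=lambda q: tuple(int(v) for v in (proj(C,Rm@np.array(q)+x)[0]*1.5625).round())
for a in (20,60,100):
    a=np.deg2rad(a); cv2.circle(im,P((-.012+.037*np.cos(a),.045+.037*np.sin(a),.03)),2,(0,0,255),-1)
for k in range(24):
    a=k*np.pi/12; cv2.circle(im,P((-.03+.02*np.cos(a),-.085+.02*np.sin(a),.024)),1,(0,255,0),-1)
cv2.imwrite("pics/w10.png",im)
E
python3 rel.py .549 -.2752 .131 .054
```

```text
t: 20.57
tool_pos: [0.4823, -0.1981, 0.3053]
tool_rot: [-3.14, -0.087, 0.001]
contact_force: [-0.4, -0.1, -0.6]
opening: 0.0002
shift [ 62.7  80.  173.7] turn 0.0 cur [ 0.4823 -0.1988  0.3048] 0.054 q [-0.53 -0.23  1.76 -0.    1.62  0.98] t 20.62 F [-0.6 -0.9 -0.5] op 0.0001
```

View pics/w10.png

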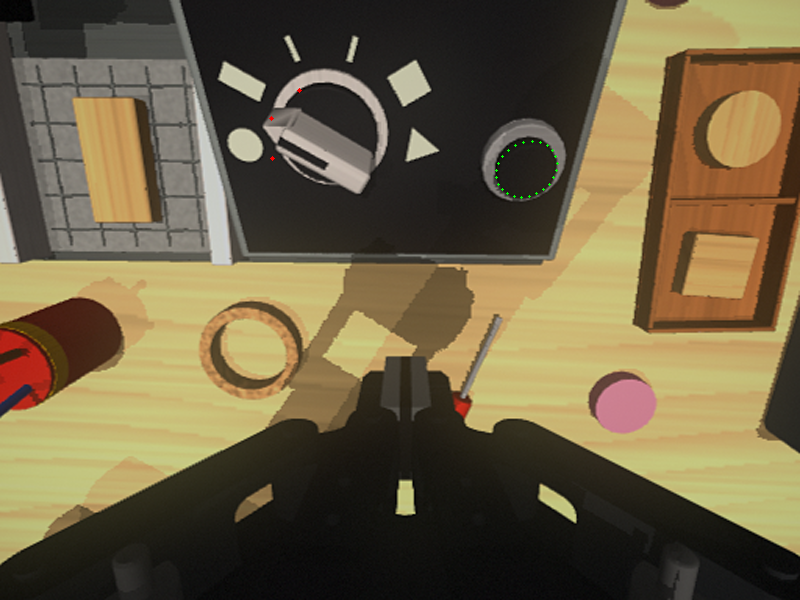

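```bash
python3 -c "
from station import ctrl
print(ctrl.finish_job(), ctrl.get_obs()['t'])"
```

```text
the job is handed in; nothing more can be done
the job is handed in; nothing more can be done
```

The job is done and handed in at about 20.7 s of the 58 s allowed; the hand-in gives no verdict.

- **Blank:** I picked the oblong blank off the mat and laid it flat on the bed, then let go. The close check after release put it within about 2 mm of the bed centre I had measured.
- **Selector:** I turned it from the right-hand idle tick (2.094) counter-clockwise by two marks more than the other idle tick's one, to the oblong mark (0.698), and released it. The last picture shows the nose at the oblong position. It lay about 9 px from where my model puts that mark, and about 35 px from the neighbouring disc position.
- **Start button:** I pressed it with the shut fingers until it stopped moving, about 8 mm in by my estimate. The force then rose to about 38 N at the wrist with almost no further travel. After release, the cap's outline matched its "up" position again.
- **Everything else:** The last picture shows the other two blanks still in the tray, and the arm clear of everything with no contact force.

- **What I could not check directly:** There is no reading of the selector or button joints, so both are judged from pictures and forces. While turning the selector, the side force reached about 23 N because the tool stays vertical on a sloping panel.

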